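# Free the decanter: break the seized cradle knob loose and draw the keeper

## Task

The decanter is locked into its wooden cradle and the lock knob has seized. Break the knob loose with a short firm twist anticlockwise, without wrenching its springy plinth far round, then turn it on freely until you feel it nip against its hidden open stop: bring it up to a light but definite pressure (about 0.25 N m, the stop is delicate) and no more. Then draw the wooden keeper fully back off the decanter's foot to the end of its slide and let go, leaving the decanter, the two tumblers and the jar undisturbed.

Things in the scene. Friction and masses are not known exactly. Their poses are not given: they have to be found in the camera images.
- cradle: Oak cradle, fixed to the shelf top: board 180 (x) x 400 (y) x 18 mm thick, an end rail 40 mm high at each end. Origin: centre of its underside, on the shelf top; yaw varies. In its axes, at x = 0: knob at y = -150 mm, keeper tab at y = -25 mm when locked, decanter axis at y = +110 mm.
- knob (a joint): Turn of the knob on its plinth, rad: 0 locked, grows anticlockwise seen from above. From about 0.03 to 0.35 it is seized and needs 0.4 to 0.65 N m (varies): grip the bar with 40 N or more. Then it jumps on to about 0.5 and turns with under 0.06 N m until it meets a hard stop hidden in the plinth, at 0.95 to 1.40 (varies). Stays where left. The keeper is blocked below about 0.9.
- knob_grip (a point): Point on the knob's axis at grip height, 78.5 mm above the shelf top. The grip is a steel bar 44 mm long, 12 thick, 32 tall (56 to 88 mm above the shelf top); x axis along the bar towards its pointer nose (31 mm out), along the cradle's x when locked, z up. Below it a neck 22 mm wide and a 44 mm skirt disc with its top 52 mm up; nothing higher within 80 mm of the axis.
- mount (a joint): Twist of the knob's round oak plinth (74 mm wide, top 46 mm above the shelf top) on its rubber bush, rad: 0 at rest, anticlockwise positive, springs back. 6 N m per rad, so it shows the torque on the knob: breaking loose gives 0.06 to 0.11 (over 0.16 either way tears the bush); at the open stop 0.02 (0.12 N m) is firm enough, over 0.07 (0.42 N m) breaks the stop.
- keeper (a joint): How far the keeper is drawn back, m: 0 locked, 0.030 at the end of its slide. It moves along the cradle's -y (away from the decanter, towards the knob) with about 4 N of rubbing, and stays where left. At 0 its tongue lies over the decanter's foot, 2 mm above it.
- keeper_tab (a point): Grip point in the keeper's upright wooden tab: 12 mm thick along the cradle's y, 36 mm wide along x, standing 36 to 74 mm above the shelf top on a wooden carriage 50 mm long. The point lies inside it, 60 mm above the shelf top; axes parallel to the cradle's.
- decanter: Empty glass ship's decanter, about 900 g, loose, 200 mm tall, upright on the cradle's board. Foot 150 mm wide and 10 mm thick, body 116 mm wide narrowing to 72 mm at 100 mm up, slim neck. Origin: centre of its underside.
- tumbler1: Loose crystal tumbler, 80 mm wide, 90 mm tall, on the robot's side of the cradle. Origin: centre of its underside.
- tumbler2: The other tumbler, same size, beyond the cradle.
- jar: Closed empty flip-top glass jar, 100 mm wide, 145 mm tall, loose, beyond the cradle. Origin: centre of its underside.
Not all that is in view belongs to the job. Leave any red look-alike of the decanter alone.

How it is judged:
By the outcome, as a careful person would: the job done as asked, in the order asked, and still so for the second after the job is handed in, with the robot touching nothing.
It also fails if it takes over 72 s, if anything falls off the work surface, if the arm or the gripper's body presses on something with over 40 N, if the wrist force passes 120 N, or if a joint passes its speed limit or range.

## Robot

A 6-joint arm with a two-finger parallel gripper is mounted at the origin on the work surface. World frame = base frame: x ahead of the robot, y to its left, z up, the work surface at z = 0. Lengths are in m, angles in degrees, forces in N, time in s.
With the tool pointing down it reaches from about 0.325 to 0.85 m from the base axis. Payload 15.5 kg.
Tool frame: the origin (TCP) lies midway between the tips of the shut fingers; the grasp point (between the pads) lies robot.hold_point_z behind it (robot.hold_point_z is the distance from the TCP to the grasp point, in m); z points along the fingers, y is the direction in which the jaws open and shut (so a half turn about z gives the same grasp; the last joint's range is limited). The gripper opens to 91 mm and grips with 3 to 60 N. Pads are 32 mm wide; open, the fingers measure 118 mm over their backs; the gripper's body (76 mm by 178 mm) begins 60 mm behind the grasp point.
Start: joints at [-79.211, 28.281, 77.091, -0, 74.628, -5.472], TCP at [0.175, -0.6, 0.214] pointing down, gripper open.
Joint ranges: [-166.48, 166.48], [-47.26, 123.95], [12.59, 153.08], [-70.14, 250.14], [6.76, 159.57], [-176.63, 176.63]. Speed limits (degrees/s): [108.29, 108.29, 147.25, 172.46, 172.46, 172.46].

## Interface

Orientations are given as a 3x3 rotation matrix whose columns are the frame's x, y, z axes.
In Python, from plant import robot gives the robot as it stands.
- The arm moves only by the tool drive_tool, never from a script. Its argument "targets" is a list of rows, each a list of 3 entries, a list of its own where there are three numbers: the finger opening in mm, from 0 to 91.2, then the shift along the tool's x, y, z in mm, then the turn about the tool's z in degrees. A call has 1 to 10 rows; each row is the pose to reach, as a shift and turn from the pose measured when the call began, along the tool's axes at that moment; what a row does not reach only later rows make up. A row lasts 1/12 s, in which the tool goes at most 41.7 mm and 7.16 degrees, less where a joint would pass 70% of its speed; a pose out of reach is approached as far as the arm can. A call with a gripper value outside its range is refused whole. The fingers move at their own pace and stop on an object; the grip force is fixed at half the most. Time passes only in rows, so rows that repeat a pose let the fingers close. It gives the time, the measured TCP pose, the force and the opening at its end, in the units of the state.
- robot.get_state(): the state, without advancing time (a new reading comes with each control period).
- robot.snapshot(name): name is "side" or "top"; returns a dict with "image" (480x640x3 uint8, blue, green, red), "intrinsics" (3x3 intrinsics, pixels), "cam_to_world" (4x4, takes a point from camera to world coordinates). Camera axes: x right, y up, looking along -z (the intrinsics and any distortion apply to the point x, -y, -z); pixel columns grow to the right and rows downward; lengths in m; the calibration is good to about 2 mm. A picture is of the moment at which its call begins. There is no depth.
- robot.sign_off(): hands the job in, once; it reports no verdict.
The state is a dict: "time_s": time; "q": joint angles; "joint_velocities": joint speeds; "joint_efforts": joint torques, N m; "ee_pos": TCP position; "ee_rot": TCP orientation; "force": force on the tool from outside, world axes, zero at the start; "ft_torque": the same for the moment, N m; "gripper_width": opening from 0.0 (shut) to 1.0 (fully open).
Only numpy, scipy, OpenCV 4.12 (cv2) and the standard library are available. Lean on these libraries where they do the work, as an engineer would, in place of code of your own. Each camera call takes 0.05 s, during which the arm holds its last target. There are 200 camera calls.

## Working session

There is one attempt and no reset: what is moved stays moved. The work goes in short steps, Python scripts to look and compute and a tool call to move; the robot and the scene stay as the last step left them, time stands still between calls to the robot, and variables do not carry over. Pictures are saved under pics/ and viewed, about 8 in all and at most 12, crops included, and the job is handed in when it is done.

Besides the shell and the picture viewer there is one more tool, called in YAML: its name, and indented under it one key for each argument. drive_tool: Moves the arm, as the interface text tells. Its arguments: {"type":"object","properties":{"targets":{"type":"array","items":{"type":"array"}}},"required":["targets"]}

```bash
ls; mkdir -p pics; python3 - <<'E'
from plant import robot
import cv2,numpy as np
np.set_printoptions(precision=4,suppress=True)
for n in("top","side"):
    s=robot.snapshot(n);cv2.imwrite(f"pics/{n}0.png",s["image"]);print(s["intrinsics"],s["cam_to_world"],[k for k in s])
print(robot.get_state(),robot.hold_point_z)
E
```

```text
pics
[[506.9572   0.     319.3753]
 [  0.     506.9572 241.9088]
 [  0.       0.       1.    ]] [[ 0.0139  0.9967 -0.0801  0.4085]
 [-0.9998  0.0153  0.0158  0.0702]
 [ 0.017   0.0799  0.9967  1.1136]
 [ 0.      0.      0.      1.    ]] ['image', 'intrinsics', 'cam_to_world']
[[466.8268   0.     321.0879]
 [  0.     466.8268 242.8804]
 [  0.       0.       1.    ]] [[-0.9579  0.1492 -0.2455  0.1968]
 [-0.2871 -0.47    0.8347  1.1195]
 [ 0.0092  0.87    0.493   0.705 ]
 [ 0.      0.      0.      1.    ]] ['image', 'intrinsics', 'cam_to_world']
{'time_s': 0.1, 'q': array([-79.2131,  28.3123,  77.1244,  -0.0035,  74.6292,  -5.4716]), 'joint_velocities': array([-0.1259, -0.0174,  0.0734, -0.0247,  0.0784,  0.0127]), 'joint_efforts': array([  0.0039, -88.0237, -38.2546,   0.0709,   0.0483,  -0.    ]), 'ee_pos': array([ 0.1749, -0.5997,  0.2134]), 'ee_rot': array([[ 0.96  ,  0.28  , -0.0003],
       [ 0.28  , -0.96  ,  0.0011],
       [ 0.0001, -0.0012, -1.    ]]), 'force': array([ 0.0142, -0.5362, -0.1515]), 'ft_torque': array([-0.007 ,  0.0038, -0.0326]), 'gripper_width': 0.9989986727394543} 0.0188
```

View pics/top0.png

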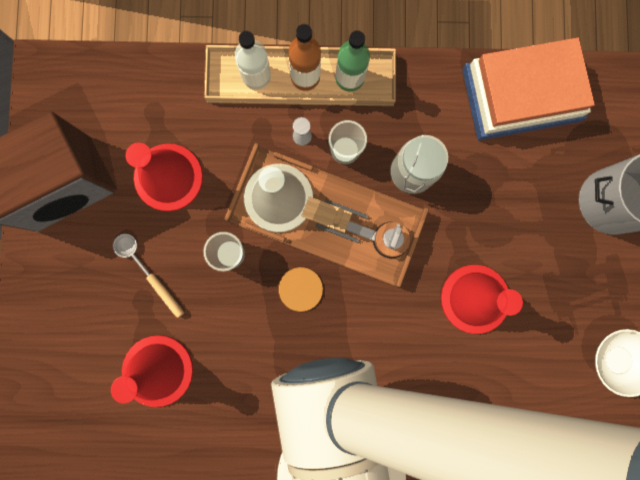

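View pics/side0.png

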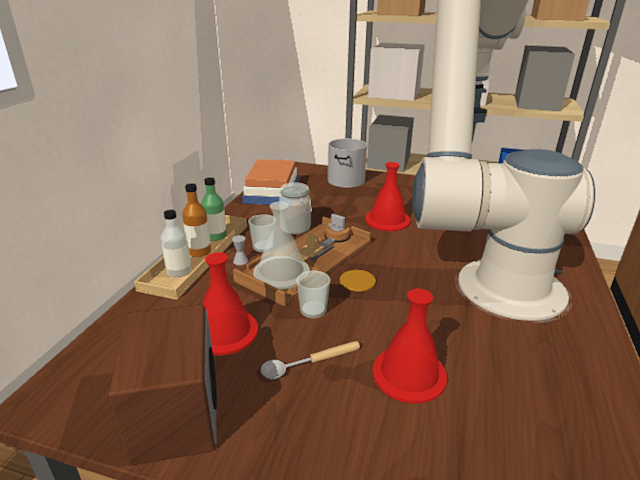

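The top view shows the clear decanter at (277,197), with red look-alikes at (168,178), (157,372) and (477,299). The knob is at (394,238) and the keeper tab at about (335,215). Tumbler1 is at (224,252), tumbler2 at (347,142) and the jar at (418,165). The only cradle is the oak one, and I'm choosing its knob and keeper. Next is one close crop to check that.

```bash
python3 - <<'E'
import cv2
a=cv2.imread("pics/top0.png")[140:290,225:435]
cv2.imwrite("pics/c1.png",cv2.resize(a,None,fx=3.8,fy=3.8,interpolation=cv2.INTER_CUBIC))
E
```

```text
(no output)
```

View pics/c1.png

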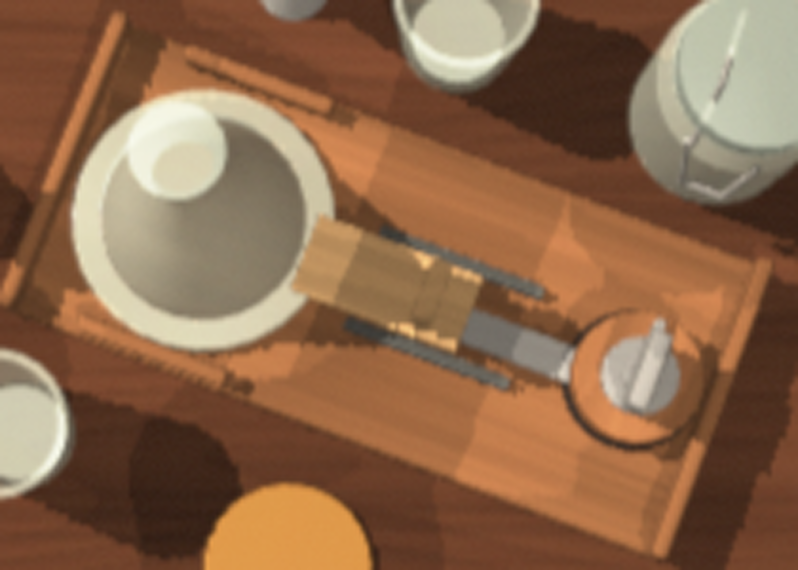

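The crop confirms the locked cradle. The bar's nose is at crop (660,322), the skirt centre at (642,375), the plinth centre at (637,378), the tab at about (430,295), and the foot centre at (203,220).

```bash
cat > h.py <<'E'
import numpy as np
def ray(s,px,z):
    K,T=s["intrinsics"],s["cam_to_world"]
    d=np.linalg.inv(K)@[px[0],px[1],1]; d=T[:3,:3]@(d*[1,-1,-1]); o=T[:3,3]
    return o+d*(z-o[2])/d[2]
def proj(s,P):
    K,T=s["intrinsics"],s["cam_to_world"]
    c=T[:3,:3].T@(np.asarray(P)-T[:3,3]); c=K@(c*[1,-1,-1]); return c[:2]/c[2]
E
python3 - <<'E'
from plant import robot
from h import *
np.set_printoptions(precision=4,suppress=True)
s=robot.snapshot("top")
f=lambda u,v:(225+u/3.8,140+v/3.8)
k1=ray(s,f(642,375),.052);k2=ray(s,f(637,378),.046);n=ray(s,f(660,322),.088);b=ray(s,f(637,410),.088)
d=ray(s,f(203,220),.026);t=ray(s,f(430,295),.074)
for nm,p in zip("skirt plinth nose back dec tab".split(),(k1,k2,n,b,d,t)):print(nm,p)
for k in(k1,k2):print(np.linalg.norm((d-k)[:2]), np.degrees(np.arctan2(*(d-k)[1::-1]))-90, np.linalg.norm((t-k)[:2]))
print(np.linalg.norm((n-b)[:2]),np.degrees(np.arctan2(*(n-b)[1::-1])))
A=[ray(s,f(*q),.04) for q in((765,262),(660,555),(118,15),(8,300))]
for i,j in((0,1),(2,3),(0,2),(1,3)):
  v=(A[i]-A[j])[:2];print(np.linalg.norm(v),np.degrees(np.arctan2(v[1],v[0])))
E
```

```text
skirt [ 0.503  -0.1037  0.052 ]
plinth [ 0.5018 -0.1019  0.046 ]
nose [ 0.5285 -0.1074  0.088 ]
back [ 0.481  -0.0952  0.088 ]
dec [0.5901 0.1429 0.026 ]
tab [0.5429 0.0156 0.074 ]
0.26156298685736995 -19.446261096870998 0.12580330355415664
0.2602585655219735 -19.82545460764058 0.1244767800824466
0.04911620290441395 -14.467213946166728
0.17576288209168076 -19.6693858089064
0.17339572260462344 -19.374961423637593
0.391654794408508 -110.18631025607843
0.3907924188113356 -110.53487207511932
```

```bash
python3 - <<'E'
from plant import robot
from h import *
import cv2
np.set_printoptions(precision=4,suppress=True)
s=robot.snapshot("top"); d=robot.snapshot("side")
print(ray(s,(424,159),.145))
k=np.array([.502,-.103]);
# overlay test: hypothesised jar circle, knob, tab in both views
for c,nm in((s,"t"),(d,"s")):
  im=cv2.resize(c["image"],None,fx=3,fy=3,interpolation=cv2.INTER_CUBIC)
  j=ray(s,(424,159),.145)[:2]
  a=np.linspace(0,2*np.pi,60)
  for z in(0,.145):
    P=np.array([proj(c,[j[0]+.05*np.cos(t),j[1]+.05*np.sin(t),z]) for t in a])*3+1
    cv2.polylines(im,[P.astype(int)],True,(255,0,255),1)
  for yw in(-19.8,):
    y=np.radians(yw);X=np.array([np.cos(y),np.sin(y)]);Y=np.array([-X[1],X[0]])
    def box(o,hx0,hx1,hy,z,col):
      P=np.array([proj(c,[*(o+X*u+Y*v),z]) for u,v in((hx0,-hy),(hx1,-hy),(hx1,hy),(hx0,hy))])*3+1
      cv2.polylines(im,[P.astype(int)],True,col,1)
    box(k,-.022,.022,.006,.088,(0,255,0));box(k+Y*.125,-.018,.018,.006,.074,(0,255,0))
    box(k+Y*.15,-.09,.09,.2,.018,(255,255,0))
  P=np.array([proj(c,[k[0]+.037*np.cos(t),k[1]+.037*np.sin(t),.046]) for t in a])*3+1
  cv2.polylines(im,[P.astype(int)],True,(0,0,255),1)
  q=(proj(c,[*k,.08])*3).astype(int); q=q+([-80,-60] if nm=="t" else [-60,0])
  cr=im[q[1]-200:q[1]+200,q[0]-190:q[0]+200]
  if nm=="t":A=cr
  else:cv2.imwrite("pics/o1.png",np.hstack([A,cr]))
E
```

```text
[ 0.6516 -0.1469  0.145 ]
```

View pics/o1.png

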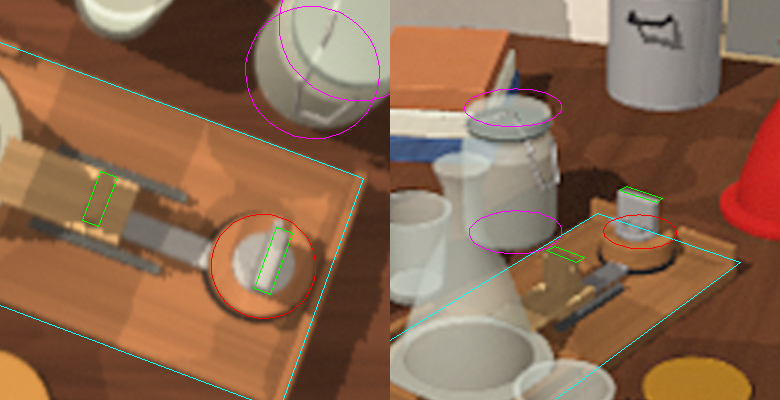

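The overlay puts the knob at about (0.502,-0.103) with the cradle yawed -19.8°. The jar is at about (0.652,-0.147), which leaves room for the gripper body. I'll rise first to clear the red decanter, then cross over.

drive_tool:
  targets:
    - [91, [0, 0, -38], 0]
    - [91, [0, 0, -75], 0]
    - [91, [27, -23, -80], 0]
    - [91, [57, -48, -80], 0]
    - [91, [87, -74, -80], 0]
    - [91, [117, -100, -80], 0]
    - [91, [147, -125, -80], 0]
    - [91, [177, -151, -80], 0]
    - [91, [207, -176, -80], 0]
    - [91, [237, -202, -80], 0]

```text
time_s: 1.08
ee_pos: [0.3465, -0.3379, 0.2939]
ee_rot: [[0.96, 0.28, 0.0], [0.28, -0.96, 0.0], [0.0, -0.0, -1.0]]
force: [0.4, -0.8, -0.3]
gripper_width: 1.0
```

drive_tool:
  targets:
    - [91, [28, -24, 0], 4]
    - [91, [56, -47, 0], 8]
    - [91, [84, -71, 0], 12]
    - [91, [112, -95, 0], 18]
    - [91, [140, -118, 0], 24]
    - [91, [168, -142, 0], 30]
    - [91, [196, -166, 20], 36]
    - [91, [215, -182, 50], 36.1]
    - [91, [215, -182, 80], 36.1]
    - [91, [215, -182, 100], 36.1]

```text
time_s: 1.92
ee_pos: [0.5018, -0.101, 0.1914]
ee_rot: [[0.941, -0.337, -0.002], [-0.337, -0.941, 0.001], [-0.002, -0.0, -1.0]]
force: [-0.2, -0.5, -0.3]
gripper_width: 0.999
```

```bash
python3 - <<'E'
from plant import robot
from h import *
import cv2
s=robot.snapshot("top"); d=robot.snapshot("side"); st=robot.get_state(); print(st["ee_pos"],st["ee_rot"],st["ft_torque"],st["q"])
im=[]
for c in(s,d):
  q=proj(c,[.502,-.103,.09]).astype(int)
  im.append(cv2.resize(c["image"][q[1]-70:q[1]+70,q[0]-65:q[0]+65],None,fx=3,fy=3,interpolation=cv2.INTER_CUBIC))
cv2.imwrite("pics/a1.png",np.hstack(im))
E
```

```text
[ 0.50030048 -0.10195457  0.19116231] [[ 9.40860666e-01 -3.38750247e-01 -5.42924336e-03]
 [-3.38743554e-01 -9.40876316e-01  2.13617588e-03]
 [-5.83187660e-03 -1.70722670e-04 -9.99982980e-01]] [ 0.01236062  0.04928514 -0.00681582] [-1.82349212e+01  2.07920560e+01  9.44785142e+01  2.08524661e-02
  6.50631830e+01  9.15569543e+01]
```

View pics/a1.png

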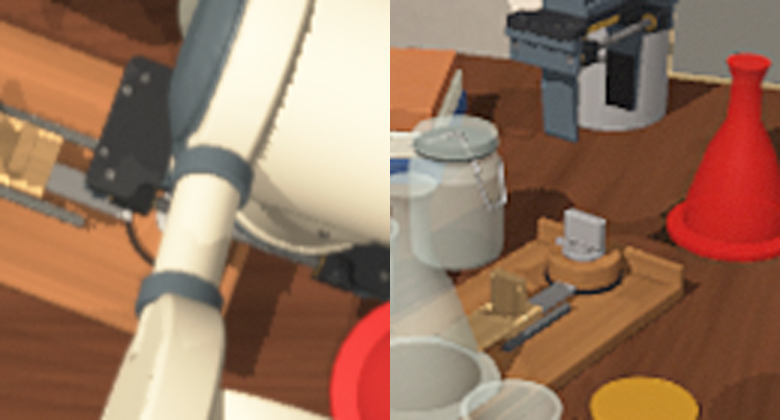

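The side view shows the fingers straddling the knob bar at (585,232) and clear of the jar. I'll descend and close.

drive_tool:
  targets:
    - [91, [1.5, 0, 30], 0]
    - [91, [1.5, 0, 60], 0]
    - [91, [1.5, 0, 90], 0]
    - [91, [1.5, 0, 115], 0]
    - [91, [1.5, 0, 127], 0]
    - [91, [1.5, 0, 128], 0]
    - [60, [1.5, 0, 128], 0]
    - [40, [1.5, 0, 128], 0]
    - [24, [1.5, 0, 128], 0]
    - [24, [1.5, 0, 128], 0]

```text
time_s: 2.85
ee_pos: [0.5018, -0.1025, 0.0644]
ee_rot: [[0.941, -0.339, -0.003], [-0.339, -0.941, 0.001], [-0.004, -0.0, -1.0]]
force: [-0.5, -0.0, -0.1]
gripper_width: 0.738
```

```bash
cat > st.py <<'E'
from plant import robot
import numpy as np
s=robot.get_state();R=s["ee_rot"]
print("t%.2f pos %s yaw %.2f F %s T %s w %.1fmm q6 %.1f"%(s["time_s"],np.round(s["ee_pos"],4),np.degrees(np.arctan2(R[1,0],R[0,0])),np.round(s["force"],1),np.round(s["ft_torque"],3),s["gripper_width"]*91.2,s["q"][5]))
E
python3 - <<'E'
exec(open('st.py').read())
from h import *
import cv2
d=robot.snapshot("side")
q=proj(d,[.502,-.103,.09]).astype(int)
cv2.imwrite("pics/a2.png",cv2.resize(d["image"][q[1]-60:q[1]+50,q[0]-65:q[0]+65],None,fx=5,fy=5,interpolation=cv2.INTER_CUBIC))
E
```

```text
t2.85 pos [ 0.5018 -0.1025  0.0644] yaw -19.81 F [-0.5 -0.  -0.1] T [ 0.058  0.005 -0.005] w 67.3mm q6 91.5
```

View pics/a2.png

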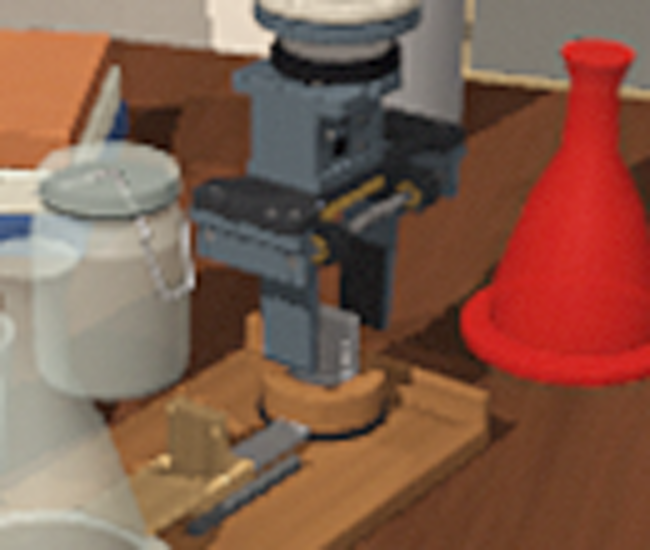

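The fingers straddle the bar at picture (335,345), well clear of the jar at (110,280). I'll keep closing.

drive_tool:
  targets:
    - [20, [0, 0, 0], 0]
    - [20, [0, 0, 0], 0]
    - [20, [0, 0, 0], 0]
    - [20, [0, 0, 0], 0]
    - [20, [0, 0, 0], 0]
    - [20, [0, 0, 0], 0]
    - [20, [0, 0, 0], 0]
    - [20, [0, 0, 0], 0]

```text
time_s: 3.57
ee_pos: [0.5016, -0.1024, 0.0641]
ee_rot: [[0.941, -0.339, -0.004], [-0.339, -0.941, 0.002], [-0.004, -0.0, -1.0]]
force: [-0.2, -0.7, 1.0]
gripper_width: 0.221
```

drive_tool:
  targets:
    - [4, [0, 0, 0], 0]
    - [4, [0, 0, 0], 0]
    - [4, [0, 0, 0], 0]
    - [4, [0, 0, 0], 0]
    - [4, [0, 0, 0], 0]
    - [4, [0, 0, 0], 0]

```text
time_s: 4.07
ee_pos: [0.5018, -0.1016, 0.0641]
ee_rot: [[0.941, -0.339, -0.003], [-0.339, -0.941, 0.003], [-0.004, -0.001, -1.0]]
force: [2.7, 9.6, 1.5]
gripper_width: 0.128
```

```bash
python3 st.py
```

```text
t4.07 pos [ 0.5018 -0.1016  0.0641] yaw -19.82 F [2.7 9.6 1.5] T [ 1.903 -0.546  0.054] w 11.7mm q6 91.5
```

drive_tool:
  targets:
    - [4, [0, -0.8, 0], 0]
    - [4, [0, -0.8, 0], 0]
    - [4, [0, -0.8, 0], -2]
    - [4, [0, -0.8, 0], -4]
    - [4, [0, -0.8, 0], -6]
    - [4, [0, -0.8, 0], -6]

```text
time_s: 4.57
ee_pos: [0.5019, -0.1014, 0.0642]
ee_rot: [[0.972, -0.236, -0.004], [-0.236, -0.972, 0.002], [-0.004, -0.001, -1.0]]
force: [-2.4, -5.7, 2.3]
gripper_width: 0.128
```

```bash
python3 st.py
```

```text
t4.57 pos [ 0.5019 -0.1014  0.0642] yaw -13.67 F [-2.4 -5.7  2.3] T [-1.27   0.492 -0.101] w 11.7mm q6 85.5
```

drive_tool:
  targets:
    - [4, [0, 0.4, 0], -1.5]
    - [4, [0, 0.4, 0], -3]
    - [4, [0, 0.4, 0], -4]
    - [4, [0, 0.4, 0], -4]

```text
time_s: 4.9
ee_pos: [0.5018, -0.1017, 0.0642]
ee_rot: [[0.986, -0.167, -0.004], [-0.167, -0.986, 0.002], [-0.004, -0.001, -1.0]]
force: [0.6, 2.4, 0.0]
gripper_width: 0.129
```

```bash
python3 st.py
```

```text
t4.90 pos [ 0.5018 -0.1017  0.0642] yaw -9.64 F [0.6 2.4 0. ] T [ 0.399 -0.114 -0.225] w 11.7mm q6 81.4
```

drive_tool:
  targets:
    - [4, [0, 0, 0], -2]
    - [4, [0, 0, 0], -4]
    - [4, [0, 0, 0], -6]
    - [4, [0, 0, 0], -6]

```text
time_s: 5.23
ee_pos: [0.5018, -0.1019, 0.0642]
ee_rot: [[0.998, -0.062, -0.004], [-0.062, -0.998, 0.002], [-0.004, -0.002, -1.0]]
force: [-0.4, -2.0, -0.7]
gripper_width: 0.129
```

```bash
python3 st.py
```

```text
t5.23 pos [ 0.5018 -0.1019  0.0642] yaw -3.57 F [-0.4 -2.  -0.7] T [-0.393 -0.108 -0.291] w 11.8mm q6 75.4
```

```bash
python3 - <<'E'
from h import *
from plant import robot
import cv2
d=robot.snapshot("side")
q=proj(d,[.502,-.103,.07]).astype(int)
a=d["image"][q[1]-32:q[1]+28,q[0]-40:q[0]+40]
o=cv2.imread("pics/side0.png")[q[1]-32:q[1]+28,q[0]-40:q[0]+40]
cv2.imwrite("pics/a3.png",cv2.resize(np.hstack([o,a]),None,fx=5,fy=5,interpolation=cv2.INTER_CUBIC))
E
```

```text
(no output)
```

View pics/a3.png

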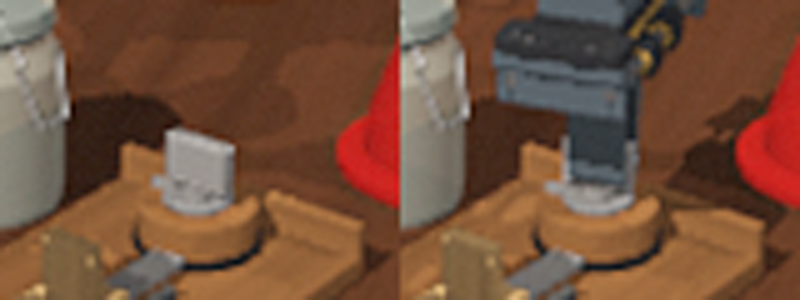

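The nose has moved about 7 px left in the zoomed crop ((152,181) to (545-400,186)), so the knob is turning with the grip. I'll carry on.

drive_tool:
  targets:
    - [4, [0, 0, 0], -2]
    - [4, [0, 0, 0], -4]
    - [4, [0, 0, 0], -4]

```text
time_s: 5.53
ee_pos: [0.5019, -0.1021, 0.0642]
ee_rot: [[1.0, 0.006, -0.004], [0.006, -1.0, 0.001], [-0.004, -0.001, -1.0]]
force: [-1.2, -2.7, 0.4]
gripper_width: 0.129
```

```bash
python3 st.py
```

```text
t5.53 pos [ 0.5019 -0.1021  0.0642] yaw 0.33 F [-1.2 -2.7  0.4] T [-0.627  0.099  0.019] w 11.8mm q6 71.5
```

Torque has dropped to zero, so the knob broke loose. I'll turn on freely and check that it stays that way.

drive_tool:
  targets:
    - [4, [0, 0, 0], -2.5]
    - [4, [0, 0, 0], -5]
    - [4, [0, 0, 0], -7.5]
    - [4, [0, 0, 0], -10]
    - [4, [0, 0, 0], -10]

```text
time_s: 5.95
ee_pos: [0.5019, -0.1024, 0.0642]
ee_rot: [[0.984, 0.18, -0.004], [0.18, -0.984, 0.001], [-0.003, -0.001, -1.0]]
force: [0.0, -5.3, -0.8]
gripper_width: 0.131
```

```bash
python3 st.py
```

```text
t5.95 pos [ 0.5019 -0.1024  0.0642] yaw 10.36 F [ 0.  -5.3 -0.8] T [-1.253  0.157  0.163] w 12.0mm q6 61.5
```

drive_tool:
  targets:
    - [4, [0, 0.3, 0], -2]
    - [4, [0, 0.3, 0], -4]
    - [4, [0, 0.3, 0], -4]
    - [4, [0, 0.3, 0], -4]

```text
time_s: 6.28
ee_pos: [0.5019, -0.1027, 0.0642]
ee_rot: [[0.969, 0.245, -0.004], [0.245, -0.969, 0.001], [-0.003, -0.002, -1.0]]
force: [-0.9, -0.1, -0.2]
gripper_width: 0.129
```

```bash
python3 st.py; python3 - <<'E'
from h import *
from plant import robot
import cv2
d=robot.snapshot("side")
q=proj(d,[.502,-.103,.07]).astype(int)
a=d["image"][q[1]-32:q[1]+28,q[0]-40:q[0]+40]
cv2.imwrite("pics/a4.png",cv2.resize(a,None,fx=8,fy=8,interpolation=cv2.INTER_CUBIC))
E
python3 st.py
```

```text
t6.28 pos [ 0.5019 -0.1027  0.0642] yaw 14.20 F [-0.9 -0.1 -0.2] T [-0.215  0.104  0.014] w 11.8mm q6 57.6
t6.33 pos [ 0.5019 -0.1027  0.0642] yaw 14.21 F [ 0.4 -0.7  0.2] T [-0.234  0.091  0.036] w 11.7mm q6 57.6
```

View pics/a4.png

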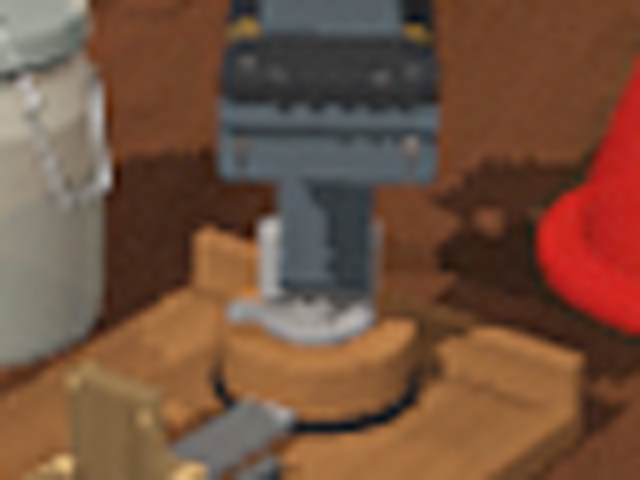

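The knob is turning with the jaws: the bar is aligned with the pads at (325,250), the torque is about 0 and the turn is about 0.59 rad. Next I'll turn to about 0.86.

drive_tool:
  targets:
    - [4, [0, 0, 0], -2.5]
    - [4, [0, 0, 0], -5]
    - [4, [0, 0, 0], -7.5]
    - [4, [0, 0, 0], -10]
    - [4, [0, 0, 0], -12.5]
    - [4, [0, 0, 0], -15]
    - [4, [0, 0, 0], -15]
    - [4, [0, 0, 0], -15]

```text
time_s: 7.0
ee_pos: [0.5021, -0.1031, 0.0642]
ee_rot: [[0.874, 0.486, -0.003], [0.486, -0.874, 0.0], [-0.003, -0.002, -1.0]]
force: [-0.4, -5.9, -1.9]
gripper_width: 0.127
```

```bash
python3 st.py
```

```text
t7.00 pos [ 0.5021 -0.1031  0.0642] yaw 29.11 F [-0.4 -5.9 -1.9] T [-1.188 -0.022 -0.03 ] w 11.6mm q6 42.7
```

drive_tool:
  targets:
    - [4, [-0.1, 0.3, 0], -1]
    - [4, [-0.1, 0.3, 0], -2]
    - [4, [-0.1, 0.3, 0], -3]
    - [4, [-0.1, 0.3, 0], -3]
    - [4, [-0.1, 0.3, 0], -3]

```text
time_s: 7.42
ee_pos: [0.5022, -0.1034, 0.0642]
ee_rot: [[0.847, 0.531, -0.003], [0.531, -0.847, 0.0], [-0.003, -0.002, -1.0]]
force: [-0.2, 0.6, -0.4]
gripper_width: 0.125
```

```bash
python3 st.py
```

```text
t7.42 pos [ 0.5022 -0.1034  0.0642] yaw 32.10 F [-0.2  0.6 -0.4] T [ 0.053 -0.059  0.033] w 11.4mm q6 39.7
```

drive_tool:
  targets:
    - [4, [0, 0, 0], -1]
    - [4, [0, 0, 0], -2]
    - [4, [0, 0, 0], -2.5]
    - [4, [0, 0, 0], -2.5]
    - [4, [0, 0, 0], -2.5]

```text
time_s: 7.83
ee_pos: [0.5022, -0.1034, 0.0642]
ee_rot: [[0.823, 0.568, -0.003], [0.568, -0.823, 0.0], [-0.003, -0.002, -1.0]]
force: [-0.5, -1.2, -1.0]
gripper_width: 0.126
```

```bash
python3 st.py
```

```text
t7.83 pos [ 0.5022 -0.1034  0.0642] yaw 34.60 F [-0.5 -1.2 -1. ] T [-0.349 -0.118 -0.044] w 11.5mm q6 37.2
```

drive_tool:
  targets:
    - [4, [0, 0, 0], -1]
    - [4, [0, 0, 0], -2]
    - [4, [0, 0, 0], -2.5]
    - [4, [0, 0, 0], -2.5]
    - [4, [0, 0, 0], -2.5]

```text
time_s: 8.25
ee_pos: [0.5023, -0.1035, 0.0642]
ee_rot: [[0.798, 0.603, -0.003], [0.603, -0.798, 0.0], [-0.002, -0.002, -1.0]]
force: [1.0, -2.0, -1.1]
gripper_width: 0.129
```

```bash
python3 st.py
```

```text
t8.25 pos [ 0.5023 -0.1035  0.0642] yaw 37.09 F [ 1.  -2.  -1.1] T [-0.522 -0.193  0.001] w 11.7mm q6 34.7
```

drive_tool:
  targets:
    - [4, [0, 0.1, 0], -1]
    - [4, [0, 0.1, 0], -2]
    - [4, [0, 0.1, 0], -2.5]
    - [4, [0, 0.1, 0], -2.5]
    - [4, [0, 0.1, 0], -2.5]

```text
time_s: 8.67
ee_pos: [0.5023, -0.1035, 0.0642]
ee_rot: [[0.771, 0.637, -0.003], [0.637, -0.771, 0.0], [-0.002, -0.002, -1.0]]
force: [0.5, -1.7, -1.9]
gripper_width: 0.134
```

```bash
python3 st.py
```

```text
t8.67 pos [ 0.5023 -0.1035  0.0642] yaw 39.59 F [ 0.5 -1.7 -1.9] T [-0.424 -0.088 -0.043] w 12.2mm q6 32.2
```

drive_tool:
  targets:
    - [4, [0, 0.1, 0], -1]
    - [4, [0, 0.1, 0], -2]
    - [4, [0, 0.1, 0], -2.5]
    - [4, [0, 0.1, 0], -2.5]
    - [4, [0, 0.1, 0], -2.5]

```text
time_s: 9.08
ee_pos: [0.5024, -0.1036, 0.0642]
ee_rot: [[0.742, 0.67, -0.003], [0.67, -0.742, 0.0], [-0.002, -0.002, -1.0]]
force: [0.4, -1.4, -1.5]
gripper_width: 0.133
```

```bash
python3 st.py
```

```text
t9.08 pos [ 0.5024 -0.1036  0.0642] yaw 42.09 F [ 0.4 -1.4 -1.5] T [-0.425 -0.184 -0.096] w 12.1mm q6 29.7
```

drive_tool:
  targets:
    - [4, [0, 0, 0], -0.8]
    - [4, [0, 0, 0], -1.5]
    - [4, [0, 0, 0], -1.5]
    - [4, [0, 0, 0], -1.5]

```text
time_s: 9.42
ee_pos: [0.5025, -0.1037, 0.0642]
ee_rot: [[0.724, 0.689, -0.003], [0.689, -0.724, 0.0], [-0.002, -0.002, -1.0]]
force: [0.7, -2.9, -1.7]
gripper_width: 0.129
```

```bash
python3 st.py
```

```text
t9.42 pos [ 0.5025 -0.1037  0.0642] yaw 43.59 F [ 0.7 -2.9 -1.7] T [-0.493 -0.169 -0.155] w 11.7mm q6 28.2
```

drive_tool:
  targets:
    - [4, [0, 0, 0], -0.5]
    - [4, [0, 0, 0], -1]
    - [4, [0, 0, 0], -1]
    - [4, [0, 0, 0], -1]

```text
time_s: 9.75
ee_pos: [0.5025, -0.1037, 0.0642]
ee_rot: [[0.712, 0.702, -0.003], [0.702, -0.712, 0.0], [-0.002, -0.002, -1.0]]
force: [1.3, -3.2, -1.8]
gripper_width: 0.128
```

```bash
python3 st.py
```

```text
t9.75 pos [ 0.5025 -0.1037  0.0642] yaw 44.59 F [ 1.3 -3.2 -1.8] T [-0.609 -0.208 -0.238] w 11.7mm q6 27.2
```

drive_tool:
  targets:
    - [4, [0, 0, 0], -0.2]
    - [4, [0, 0, 0], -0.2]
    - [4, [0, 0, 0], -0.2]

```text
time_s: 10.0
ee_pos: [0.5025, -0.1037, 0.0642]
ee_rot: [[0.71, 0.705, -0.003], [0.705, -0.71, 0.0], [-0.002, -0.002, -1.0]]
force: [1.5, -1.2, -2.5]
gripper_width: 0.131
```

```bash
python3 st.py
```

```text
t10.00 pos [ 0.5025 -0.1037  0.0642] yaw 44.79 F [ 1.5 -1.2 -2.5] T [-0.646 -0.245 -0.286] w 11.9mm q6 27.0
```

The stop is firm at about 0.25–0.29 N m, with the knob at about 1.1 rad. I'll release and lift.

drive_tool:
  targets:
    - [40, [0, 0, 0], 0]
    - [40, [0, 0, 0], 0]
    - [40, [0, 0, 0], 0]
    - [40, [0, 0, -3], 0]
    - [40, [0, 0, -20], 0]
    - [40, [0, 0, -50], 0]
    - [40, [0, 0, -80], 0]
    - [40, [0, 0, -110], 0]
    - [40, [0, 0, -130], 0]

```text
time_s: 10.75
ee_pos: [0.5033, -0.1038, 0.1971]
ee_rot: [[0.71, 0.705, -0.001], [0.705, -0.71, -0.001], [-0.001, -0.0, -1.0]]
force: [0.4, -0.2, 0.7]
gripper_width: 0.439
```

```bash
python3 - <<'E'
exec(open('st.py').read())
from h import *
k=np.array([.5023,-.1035]);y=np.radians(-19.8);X=np.array([np.cos(y),np.sin(y)]);Y=np.array([-X[1],X[0]])
t=k+.125*Y;R=s["ee_rot"];print(t,1000*R.T@(np.array([*t,.1588])-s["ee_pos"]))
import cv2
d=robot.snapshot("side");p=robot.snapshot("top")
q=proj(d,[.502,-.103,.07]).astype(int)
a=cv2.resize(d["image"][q[1]-32:q[1]+40,q[0]-60:q[0]+36],None,fx=4,fy=4,interpolation=cv2.INTER_CUBIC)
b=cv2.resize(p["image"][190:262,325:421],None,fx=4,fy=4,interpolation=cv2.INTER_CUBIC)
cv2.imwrite("pics/a5.png",np.hstack([a,b]))
E
```

```text
t10.75 pos [ 0.5033 -0.1038  0.1971] yaw 44.80 F [ 0.4 -0.2  0.7] T [-0.073 -0.042 -0.043] w 40.0mm q6 26.9
[0.54464224 0.0141101 ] [112.41930065 -54.53893879  38.20451689]
```

View pics/a5.png

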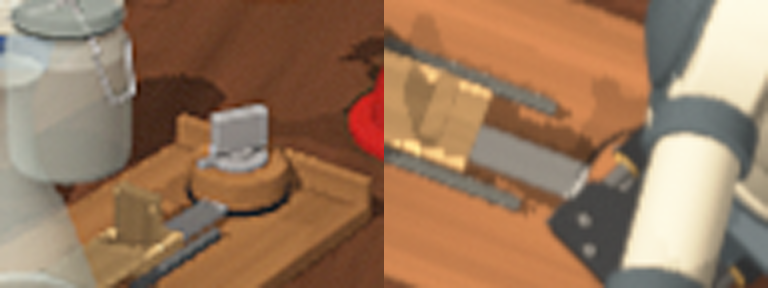

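The side crop shows the bar turned (nose low left at (200,163)), the plinth sprung back and the tab upright at (138,215). Now to the tab.

drive_tool:
  targets:
    - [50, [11, -5, 0], 6.5]
    - [50, [23, -11, 0], 13]
    - [50, [34, -16, 0], 19.5]
    - [50, [45, -22, 0], 26]
    - [50, [56, -27, 0], 32.5]
    - [50, [67, -33, 0], 39]
    - [50, [79, -38, 0], 45.5]
    - [50, [90, -44, 0], 52]
    - [50, [101, -50, 0], 58.5]
    - [50, [112.5, -55.5, 10], 64.6]

```text
time_s: 11.68
ee_pos: [0.5458, 0.0151, 0.1882]
ee_rot: [[0.939, -0.344, 0.004], [-0.344, -0.939, -0.002], [0.004, 0.0, -1.0]]
force: [1.2, -0.5, 0.4]
gripper_width: 0.551
```

```bash
python3 - <<'E'
exec(open('st.py').read())
R=s["ee_rot"];print(1000*R.T@(np.array([.5438,.0148,.043])-s["ee_pos"]))
E
```

```text
t11.68 pos [0.5458 0.0151 0.1882] yaw -20.13 F [ 1.2 -0.5  0.4] T [ 0.082 -0.044 -0.025] w 50.3mm q6 105.5
[ -2.409145     0.9315055  145.21062908]
```

drive_tool:
  targets:
    - [50, [-2, 1, 30], 0]
    - [50, [-2, 1, 60], 0]
    - [50, [-2, 1, 90], 0]
    - [50, [-2, 1, 110], 0]
    - [50, [-2, 1, 125], 0]
    - [50, [-2, 1, 138], 0]
    - [50, [-2, 1, 145], 0]
    - [50, [-2, 1, 145], 0]

```text
time_s: 12.35
ee_pos: [0.543, 0.0147, 0.0416]
ee_rot: [[0.939, -0.344, 0.001], [-0.344, -0.939, -0.002], [0.001, 0.001, -1.0]]
force: [-0.2, 0.4, 0.2]
gripper_width: 0.544
```

```bash
python3 - <<'E'
exec(open('st.py').read())
from h import *
import cv2
d=robot.snapshot("side")
q=proj(d,[.544,.015,.06]).astype(int)
cv2.imwrite("pics/a6.png",cv2.resize(d["image"][q[1]-50:q[1]+40,q[0]-60:q[0]+60],None,fx=6,fy=6,interpolation=cv2.INTER_CUBIC))
E
```

```text
t12.35 pos [0.543  0.0147 0.0416] yaw -20.13 F [-0.2  0.4  0.2] T [0.003 0.026 0.033] w 49.6mm q6 105.5
```

View pics/a6.png

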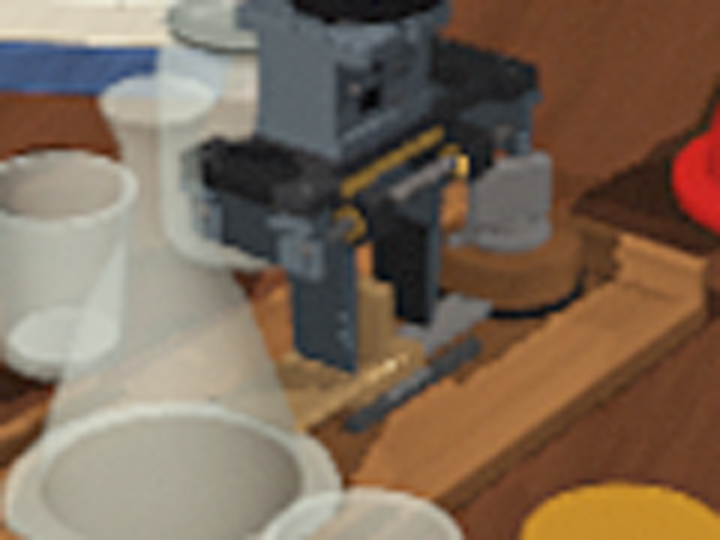

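The fingers straddle the tab at (378,315), clear of the decanter. I'll close.

drive_tool:
  targets:
    - [4, [0, 0, -1.5], 0]
    - [4, [0, 0, -1.5], 0]
    - [4, [0, 0, -1.5], 0]
    - [4, [0, 0, -1.5], 0]
    - [4, [0, 0, -1.5], 0]
    - [4, [0, 0, -1.5], 0]
    - [4, [0, 0, -1.5], 0]
    - [4, [0, 0, -1.5], 0]

```text
time_s: 13.07
ee_pos: [0.5438, 0.0148, 0.0444]
ee_rot: [[0.939, -0.344, 0.003], [-0.344, -0.939, -0.001], [0.003, 0.0, -1.0]]
force: [0.0, 2.4, 6.7]
gripper_width: 0.132
```

```bash
python3 st.py
```

```text
t13.07 pos [0.5438 0.0148 0.0444] yaw -20.14 F [0.  2.4 6.7] T [ 0.542  0.065 -0.139] w 12.0mm q6 105.5
```

drive_tool:
  targets:
    - [4, [0, 4, -0.3], 0]
    - [4, [0, 8, -0.3], 0]
    - [4, [0, 12, -0.3], 0]
    - [4, [0, 16, -0.3], 0]
    - [4, [0, 20, -0.3], 0]
    - [4, [0, 24, -0.3], 0]
    - [4, [0, 27, -0.3], 0]
    - [4, [0, 28, -0.3], 0]
    - [4, [0, 28, -0.3], 0]

```text
time_s: 13.82
ee_pos: [0.534, -0.0118, 0.0445]
ee_rot: [[0.939, -0.344, 0.002], [-0.344, -0.939, -0.002], [0.003, 0.001, -1.0]]
force: [0.1, -2.2, -7.6]
gripper_width: 0.13
```

```bash
python3 st.py
```

```text
t13.82 pos [ 0.534  -0.0118  0.0445] yaw -20.15 F [ 0.1 -2.2 -7.6] T [-0.22  -0.223 -0.148] w 11.8mm q6 102.6
```

drive_tool:
  targets:
    - [4, [0, 0.7, 0.3], 0]
    - [4, [0, 1.4, 0.3], 0]
    - [4, [0, 2, 0.3], 0]
    - [4, [0, 2.2, 0.3], 0]
    - [4, [0, 2.2, 0.3], 0]

```text
time_s: 14.23
ee_pos: [0.5339, -0.012, 0.0444]
ee_rot: [[0.939, -0.345, 0.004], [-0.345, -0.939, 0.001], [0.003, -0.002, -1.0]]
force: [6.0, 21.8, -2.3]
gripper_width: 0.13
```

```bash
python3 st.py
```

```text
t14.23 pos [ 0.5339 -0.012   0.0444] yaw -20.17 F [ 6.  21.8 -2.3] T [ 4.181 -1.095 -0.015] w 11.9mm q6 102.4
```

22 N of resistance with no further travel means it's at the end of the slide. I'll relax, release and lift.

drive_tool:
  targets:
    - [4, [0, 0.1, 0], 0]
    - [4, [0, 0.1, 0], 0]
    - [44, [0, 0.1, 0], 0]
    - [44, [0, 0, 0], 0]
    - [44, [0, 0, 0], 0]
    - [44, [0, 0, 0], 0]
    - [44, [0, 0, -10], 0]
    - [44, [0, 0, -40], 0]
    - [44, [0, 0, -80], 0]
    - [44, [0, 0, -120], 0]

```text
time_s: 15.07
ee_pos: [0.5326, -0.0121, 0.1661]
ee_rot: [[0.939, -0.345, 0.002], [-0.345, -0.939, 0.001], [0.002, -0.001, -1.0]]
force: [1.0, -0.5, 0.1]
gripper_width: 0.482
```

drive_tool:
  targets:
    - [44, [-10, 0, -40], 0]
    - [44, [-40, 0, -70], 0]
    - [44, [-70, 10, -80], 0]
    - [44, [-100, 20, -80], 0]
    - [44, [-120, 40, -80], 0]
    - [44, [-120, 70, -80], 0]
    - [44, [-120, 100, -80], 0]
    - [44, [-120, 130, -80], 0]
    - [44, [-120, 160, -80], 0]
    - [44, [-120, 160, -80], 0]

```text
time_s: 15.9
ee_pos: [0.3632, -0.1245, 0.2465]
ee_rot: [[0.938, -0.348, 0.002], [-0.348, -0.938, -0.001], [0.003, -0.0, -1.0]]
force: [0.4, 0.1, -0.5]
gripper_width: 0.483
```

```bash
python3 - <<'E'
exec(open('st.py').read())
from h import *
import cv2
d=robot.snapshot("side");p=robot.snapshot("top")
a=p["image"][120:290,215:455]; b=d["image"][170:340,210:450]
a=cv2.resize(a,None,fx=2.4,fy=1.75*2.4/1.75);b=cv2.resize(b,(a.shape[1],a.shape[0]))
cv2.imwrite("pics/a7.png",cv2.resize(np.vstack([a,b]),None,fx=.73,fy=.73) if 0 else np.vstack([a,b])[:,:][:816])
im=np.vstack([a,b]);cv2.imwrite("pics/a7.png",cv2.resize(im,(430,600)) if 0 else cv2.resize(np.hstack([a,b]),(800,284)))
# displacement vs start images
for n,c,pts in(("top",p,dict(dec=(277,197),t1=(224,252),t2=(347,142),jar=(418,165))),("side",d,dict(dec=(282,260),t1=(313,295),t2=(262,235),jar=(295,208)))):
  o=cv2.imread(f"pics/{n}0.png")
  for k,(u,v) in pts.items():
    h=24;tm=o[v-h:v+h,u-h:u+h];r=cv2.matchTemplate(c["image"][v-h-9:v+h+9,u-h-9:u+h+9],tm,cv2.TM_CCOEFF_NORMED);_,m,_,l=cv2.minMaxLoc(r);print(n,k,round(m,3),l[0]-9,l[1]-9)
E
```

```text
t15.90 pos [ 0.3632 -0.1245  0.2465] yaw -20.35 F [ 0.4  0.1 -0.5] T [0.081 0.003 0.04 ] w 44.1mm q6 82.5
top dec 1.0 0 0
top t1 0.998 0 0
top t2 0.998 0 0
top jar 0.997 0 0
side dec 0.959 0 0
side t1 0.995 0 0
side t2 0.994 0 0
side jar 0.996 0 0
```

View pics/a7.png

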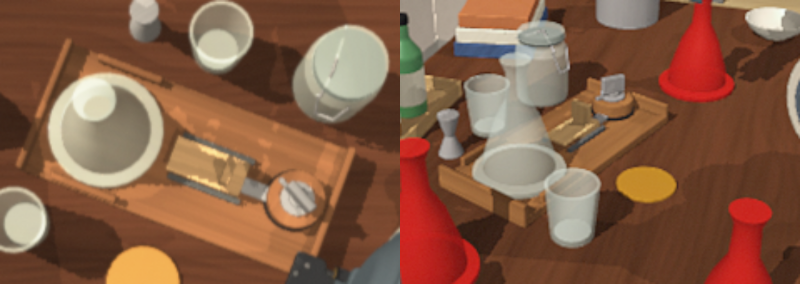

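The top view shows the keeper tongue at (172,160), clear of the decanter's foot. It has moved about 15 px, or roughly 30 mm. The bar is turned at (297,197), and the other objects show no shift. I'll hand in.

```bash
python3 -c "
from plant import robot
print(robot.sign_off())"
```

```text
the job is handed in; nothing more can be done
None
```

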